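# Hand the release from the grommet lot to the bolt lot on the flip flags

## Robot

A 6-joint arm with a two-finger parallel gripper is mounted at the origin on a cart in front of the work surface, level with it; the furniture and walls round the work are solid. World frame = base frame: x ahead of the robot, y to its left, z up, the work surface at z = 0. Lengths are in m, angles in rad, forces in N, time in s.
With the tool pointing down it reaches from about 0.3 to 0.875 m from the base axis. Payload 6.4 kg.
Tool frame: the origin (TCP) lies at the very end of the fingers, on their centre line; the grasp point (between the pads) lies 19 mm behind it (ctrl.grip_point_offset is the z of the grasp point in the tool frame, in m); z points along the fingers, y is the direction in which the jaws open and shut (so a half turn about z gives the same grasp; the last joint's range is limited). The gripper opens to 85 mm and grips with 20 to 120 N. Pads are 22 mm wide; open, the fingers measure 114 mm over their backs; the gripper's body (76 mm by 85 mm) begins 54 mm behind the grasp point. The pads swing forward as they close: fully open they stand 13 mm farther back than shut.
Start: joints at [1.115, 0.181, 1.607, -0, 1.354, -0.206], TCP at [0.142, 0.557, 0.231] pointing down, gripper open.
Joint ranges: [-2.99, 2.99], [-0.89, 2.07], [0.3, 2.58], [-1.14, 4.28], [0, 2.63], [-3.12, 3.12]. Speed limits (rad/s): [2.57, 2.57, 3.01, 3.14, 3.14, 3.14].

## Interface

Orientations are given as a unit quaternion [w, x, y, z].
In Python, from bench import status, cams, ctrl gives the robot as it stands.
- The arm moves only by the shell command python3 -m handwheel 'ROWS'. ROWS is JSON, a list of rows, each an object with "grip": the finger opening in cm, from 0 to 8.54; "linear": the shift along the tool's x, y, z in cm, a list of three; "rotation": the turn, a rotation vector about the tool's x, y, z in degrees, a list of three. A call has 1 to 12 rows; each row is the pose to reach, as a shift and turn from the pose commanded when the call began, along the tool's axes at that moment; what a row does not reach only later rows make up. A row lasts 1/12 s, in which the tool goes at most 41.7 mm and 7.16 degrees, less where a joint would pass 70% of its speed; a pose out of reach is approached as far as the arm can. A call with a gripper value outside its range is refused whole. The fingers move at their own pace and stop on an object; the grip force is fixed at half the most. Time passes only in rows, so rows that repeat a pose let the fingers close. It gives the time, the measured TCP pose, the force and the opening at its end, in the units of the state.
- status.get_obs(): the state, without advancing time (a new reading comes with each control period).
- cams.camera(name): name is "scene" or "top" or "wrist"; returns the picture (384x512x3 uint8, red, green, blue); there is no depth.
- cams.camera_info(name): a dict with "fovy" (degrees; the focal length in pixels is half the picture's height over the tangent of half this angle, whatever the lens; pixels are square), "cx", "cy" (the principal point, pixels), "world_from_camera" (4x4, takes a point from camera to world coordinates); the wrist camera has in their place "mount" (4x4, takes a point from camera to tool coordinates, whose origin is the TCP and whose axes are the flange's). Camera axes: x right, y down, z forward; pixel columns grow to the right and rows downward; lengths in m; the calibration is good to about 2 mm. A picture is of the moment at which its call begins: read the wrist's pose just before it. camera_info takes no time and is no camera call.
- ctrl.hand_in(): hands the job in, once; it reports no verdict.
The state is a dict: "time_s": time; "q": joint angles; "dq": joint speeds; "joint_efforts": joint torques, N m; "eef_pos": TCP position; "eef_rot": TCP orientation; "wrist_force": force on the tool from outside, world axes, zero at the start; "torque": the same for the moment, N m; "opening": opening from 0.0 (shut) to 1.0 (fully open).
Only numpy, scipy, OpenCV 4.12 (cv2) and the standard library are available. Lean on these libraries where they do the work, as an engineer would, in place of code of your own. Each camera call takes 0.05 s, during which the arm holds its last target.

## Task

Only one lot may be on release at a time. First flip the flag of the stand that holds the grommets right over from green to red, then flip the flag of the stand that holds the bolts right over from red to green, each ending flat against its stop. Press and push the flags over with the fingertips, and pick nothing up; leave the parts in the trays and the other things on the bench where they are.

Things in the scene. Friction and masses are not known exactly. Their poses are not given: they have to be found in the camera images.
- bolt_stand: Fixed grey stand of the bolts: base 132 mm (x) by 80 mm (y), 10 mm thick; joined to its +x end an open tray, 60 by 80 mm, 16 mm high, centred at x = 95 mm, with the two bolts in it. Origin: underside of the base, straight below the flag's pivot; x points away from the robot (yaw up to 0.25 rad either way), y left, z up.
- grommet_stand: Fixed grey stand of the grommets: base 132 mm (x) by 80 mm (y), 10 mm thick; joined to its +x end an open tray, 60 by 80 mm, 16 mm high, centred at x = 95 mm, with the two grommets in it. Origin: underside of the base, straight below the flag's pivot; x points away from the robot (yaw up to 0.25 rad either way), y left, z up.
- bolt_flag (a joint): Hinge angle of the bolts' flag, rad; stops at 0 and pi. 0: face level towards the robot (stand -x), red side with white bar up, black tab level at +x. pi/2: face upright. pi: face level at +x, green side with white ring up, tab at -x. Takes about 0.03 N m to turn (1 N at the tab); friction keeps it wherever it is left. It starts on red, between 0 and 0.2.
- grommet_flag (a joint): Hinge angle of the grommets' flag, rad; stops at 0 and pi. 0: face level towards the robot (stand -x), red side with white bar up, black tab level at +x. pi/2: face upright. pi: face level at +x, green side with white ring up, tab at -x. Takes about 0.03 N m to turn (1 N at the tab); friction keeps it wherever it is left. It starts on green, between 2.94 and pi.
- bolt_pivot (a point): Centre of the pivot of the bolts' flag, 62 mm above the bench; its axis runs along the stand's y between two upright aluminium cheeks (6 mm thick, 18 mm along x, 71 mm high, inner faces 28 mm left and right). Under the flag it is free down to the base top at 10 mm. Pressing the black tab down swings the face up; the face can then be pushed over and pressed flat.
- bolt_flag_edge (a point): Middle of the free end of the face of the bolts' flag, halfway through its thickness. The face is a plate 46 mm wide, 6 mm thick, reaching 55 mm from the pivot.
- bolt_flag_tab (a point): Middle of the free end of the bolts' ribbed black press tab, halfway through its thickness. The tab is 36 mm wide, 6 mm thick, reaches 40 mm from the pivot, straight opposite the face.
- grommet_pivot (a point): Centre of the pivot of the grommets' flag, 62 mm above the bench; its axis runs along the stand's y between two upright aluminium cheeks (6 mm thick, 18 mm along x, 71 mm high, inner faces 28 mm left and right). Under the flag it is free down to the base top at 10 mm. Pressing the black tab down swings the face up; the face can then be pushed over and pressed flat.
- grommet_flag_edge (a point): Middle of the free end of the face of the grommets' flag, halfway through its thickness. The face is a plate 46 mm wide, 6 mm thick, reaching 55 mm from the pivot.
- grommet_flag_tab (a point): Middle of the free end of the grommets' ribbed black press tab, halfway through its thickness. The tab is 36 mm wide, 6 mm thick, reaches 40 mm from the pivot, straight opposite the face.
- bolt_1: Loose steel bolt, 19 mm flange, 42 mm tall, standing on its head in the tray of the bolts' stand. Origin: centre of its underside. Bystander.
- grommet_1: Loose black rubber grommet (flat ring), 32 mm across, 6 mm thick, lying in the tray of the grommets' stand. Origin: centre of its underside. Bystander.
- bolt_2: Loose steel bolt, 19 mm flange, 42 mm tall, standing on its head in the tray of the bolts' stand. Origin: centre of its underside. Bystander.
- grommet_2: Loose black rubber grommet (flat ring), 32 mm across, 6 mm thick, lying in the tray of the grommets' stand. Origin: centre of its underside. Bystander.
- screwdriver: Loose screwdriver with red handle, 203 mm long along y, 25 mm thick, lying front right. Origin: centre of its underside. Bystander.
- oil_bottle: Loose small oil bottle with red spout, 35 mm across, 107 mm tall, standing at the right. Origin: centre of its underside. Bystander.
- drawer_stack: Fixed stack of clear drawers standing between the two stands, the tallest thing in the way: 210 mm (x) by 189 mm (y), its top 230 mm above the bench, its origin in its middle 80 mm above the bench. Cross from one stand to the other high above it (fingertips at 0.3 m) or well in front of it.

How it is judged:
On the way, in this order (a step that is already met when the one before it is completed fails the run):
1. the grommets' flag lies flat on red while the bolts' flag is still on its red side (value of joint grommet_flag below 0.15 rad and value of joint bolt_flag below 1.57 rad), for 0.2 s.
2. then the bolts' flag lies flat on green, the grommets' flag still flat on red (value of joint grommet_flag below 0.15 rad and value of joint bolt_flag above 2.99 rad), for 0.2 s.
At the end, for the whole second after the job is handed in: The grommets' flag lies red side up within 0.15 rad of flat, the bolts' flag lies green side up within 0.15 rad of flat, and bolts, grommets, screwdriver and oil bottle are within 20 mm of where they stood (all of step 2 and distance of each of bolt_1, bolt_2, grommet_1, grommet_2, screwdriver, oil_bottle from where it was at the start of the episode below 0.02 m); the robot touches nothing.
It fails at once if both flags are past upright on their green side at the same time (value of joint each of bolt_flag, grommet_flag above 1.57 rad).
It fails at once if a bolt, grommet, screwdriver or oil bottle is lifted or shifted by more than 20 mm (distance of any of bolt_1, bolt_2, grommet_1, grommet_2, screwdriver, oil_bottle from where it was at the start of the episode above 0.02 m).
It also fails if it takes over 72 s, if anything falls off the work surface, if the arm or the gripper's body presses on something with over 40 N, if the wrist force passes 120 N, or if a joint passes its speed limit or range.

## Working session

There is one attempt and no reset: what is moved stays moved. The work goes in short steps, Python scripts to look and compute and a shell command to move; the robot and the scene stay as the last step left them, time stands still between calls to the robot, and variables do not carry over. Pictures are saved under pics/ and viewed, and the job is handed in when it is done.

```bash
ls; mkdir -p pics; python3 - <<'E'
from bench import status,cams,ctrl
import cv2
for n in ("scene","top","wrist"):
    im=cams.camera(n); cv2.imwrite(f"pics/{n}0.png",im[:,:,::-1]); print(n,cams.camera_info(n))
o=status.get_obs(); print(o)
E
```

```text
pics
scene {'fovy': 53.41602395524761, 'cx': 254.21498507720744, 'cy': 185.18961890349436, 'world_from_camera': array([[ 0.5441889 , -0.50819032,  0.66753356, -0.28253598],
       [-0.8388167 , -0.31473355,  0.44421766, -0.5966395 ],
       [-0.01565191, -0.80167662, -0.59755303,  0.82228659],
       [ 0.        ,  0.        ,  0.        ,  1.        ]])}
top {'fovy': 57.9819328397264, 'cx': 256.54731351321243, 'cy': 193.07704740132237, 'world_from_camera': array([[-0.0264948 , -0.99798377,  0.05767509,  0.45292097],
       [-0.99955088,  0.02725621,  0.0124553 , -0.06202187],
       [-0.01400219, -0.05731918, -0.99825771,  1.15873278],
       [ 0.        ,  0.        ,  0.        ,  1.        ]])}
wrist {'fovy': 62.534319078404856, 'cx': 249.0624513510171, 'cy': 191.45330957222188, 'mount': array([[ 6.64632326e-04, -9.60847576e-01, -2.77076693e-01,
         7.13829643e-02],
       [ 9.99999771e-01,  6.04005103e-04,  3.04158875e-04,
        -4.63917125e-04],
       [-1.24894581e-04, -2.77076832e-01,  9.60847758e-01,
        -1.42178369e-01],
       [ 0.00000000e+00,  0.00000000e+00,  0.00000000e+00,
         1.00000000e+00]])}
{'time_s': 0.15, 'q': array([ 1.11467848e+00,  1.81386570e-01,  1.60777023e+00, -7.62597505e-06,
        1.35378055e+00, -2.06294356e-01]), 'dq': array([ 0.00265604, -0.00421901, -0.00338778, -0.000135  ,  0.00196413,
       -0.00139112]), 'joint_efforts': array([ 1.13383860e-03, -4.45259607e+01, -3.51692176e+01, -1.18763505e-04,
        5.78333682e-03, -3.99653430e-07]), 'eef_pos': array([0.14195449, 0.55677375, 0.23058591]), 'eef_rot': array([-2.15114908e-04,  1.24586324e-01,  9.92208545e-01, -6.37013829e-04]), 'wrist_force': array([-0.33485822,  0.43126041,  0.42790961]), 'torque': array([ 0.01941053, -0.0062682 ,  0.01486474]), 'opening': 1.0029126416694767}
```

View pics/scene0.png

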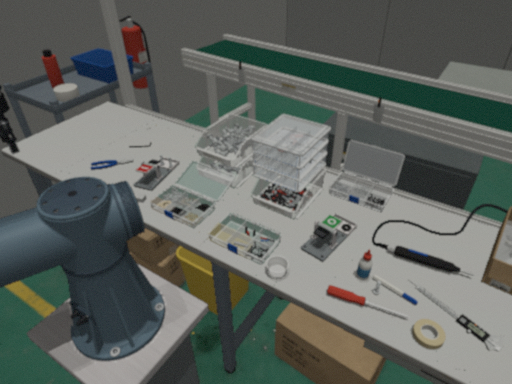

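View pics/top0.png

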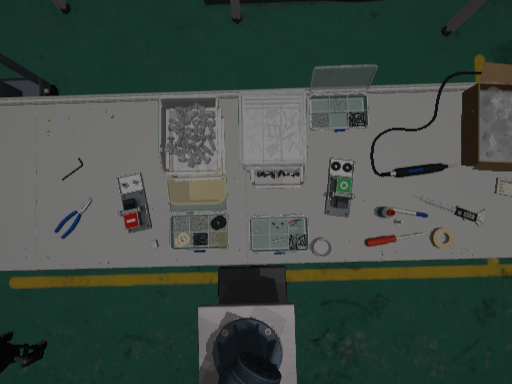

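View pics/wrist0.png

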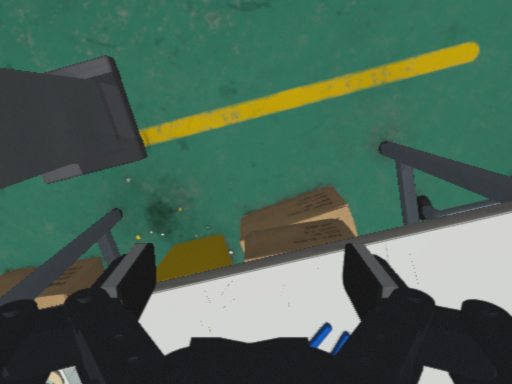

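```bash
python3 - <<'E'
import cv2,numpy as np
t=cv2.imread("pics/top0.png"); s=cv2.imread("pics/scene0.png")
a=cv2.resize(t[165:240,105:165],None,fx=7,fy=7,interpolation=cv2.INTER_CUBIC)
b=cv2.resize(t[150:225,315:375],None,fx=7,fy=7,interpolation=cv2.INTER_CUBIC)
cv2.imwrite("pics/topcrop.png",np.hstack([a[:525,:399],b[:525,:399]]))
a=cv2.resize(s[145:200,125:190],None,fx=6,fy=6,interpolation=cv2.INTER_CUBIC)
b=cv2.resize(s[205:260,295:360],None,fx=6,fy=6,interpolation=cv2.INTER_CUBIC)
cv2.imwrite("pics/scenecrop.png",np.hstack([a,b]))
E
```

```text
(no output)
```

View pics/topcrop.png

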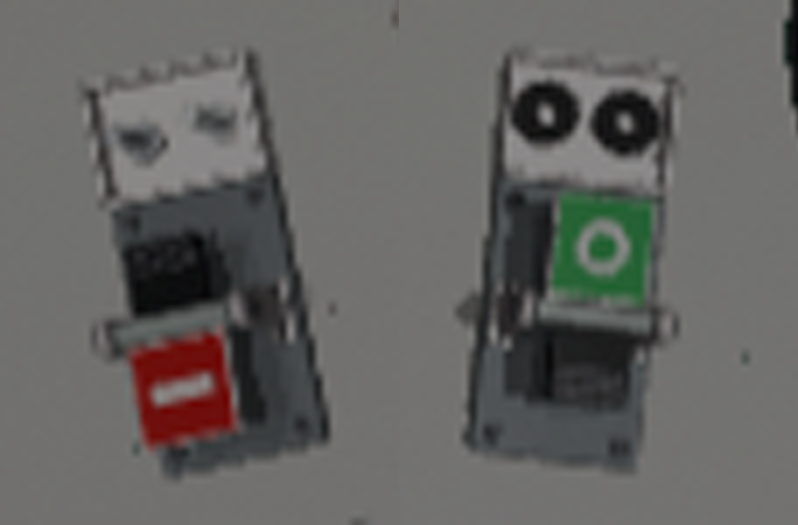

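View pics/scenecrop.png

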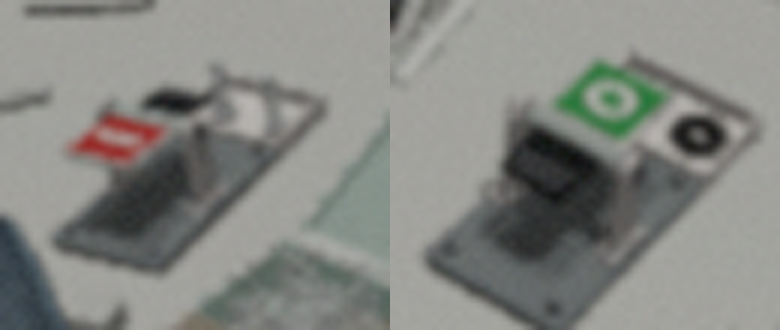

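```bash
cat > h.py <<'E'
import numpy as np,cv2
from bench import status,cams,ctrl
from scipy.spatial.transform import Rotation as R
def proj(name,P,info=None):
    i=info or cams.camera_info(name); f=192/np.tan(np.radians(i['fovy']/2)); T=i['world_from_camera'] if 'world_from_camera' in i else tool()@i['mount']
    p=(np.atleast_2d(P)-T[:3,3])@T[:3,:3]; return np.c_[i['cx']+f*p[:,0]/p[:,2],i['cy']+f*p[:,1]/p[:,2]]
def tool():
    o=status.get_obs(); T=np.eye(4); T[:3,:3]=R.from_quat(np.roll(o['eef_rot'],-1)).as_matrix(); T[:3,3]=o['eef_pos']; return T
def stand(p,L):
    x,y,a=p; L=np.atleast_2d(L); c,s=np.cos(a),np.sin(a)
    return np.c_[x+c*L[:,0]-s*L[:,1], y+s*L[:,0]+c*L[:,1], L[:,2]]
E
python3 - <<'E'
from h import *
from scipy.optimize import least_squares
L=np.array([[-66,40,8],[-66,-40,8],[125,40,16],[125,-40,16]])/1000
ob={'bolt':(np.array([[165,470],[325,435],[85,85],[250,55]])/7+[105,165],[.5,.4,0.2]),
'grom':(np.array([[69,445],[235,470],[106,52],[281,72]])/7+[315,150],[.5,-.2,0])}
for k,(u,g) in ob.items():
    i=cams.camera_info('top')
    r=least_squares(lambda p:(proj('top',stand(p,L),i)-u).ravel(),g)
    print(k,r.x,r.fun.round(2))
    for n in ('top','scene'):
        im=cv2.imread(f'pics/{n}0.png'); 
        Q=stand(r.x,np.array([[-66,40,10],[-66,-40,10],[125,40,16],[125,-40,16],[0,31,71],[0,-31,71],[0,0,62],[-55,23,62],[-55,-23,62],[55,23,62],[55,-23,62]])/1000)
        c=proj(n,Q); ctr=c[6].astype(int); x0,y0=ctr-[35,35]
        cr=cv2.resize(im[y0:y0+75,x0:x0+75],None,fx=7,fy=7,interpolation=cv2.INTER_CUBIC)
        for q in c: cv2.circle(cr,tuple(int(v) for v in (q-[x0,y0]+.5)*7),4,(0,255,255),1)
        cv2.imwrite(f'pics/fit_{k}_{n}.png',cr)
a=[np.hstack([cv2.imread(f'pics/fit_{k}_{n}.png') for n in ('top','scene')]) for k in ('bolt','grom')]
for k,x in zip('bg',a): cv2.imwrite(f'pics/fit_{k}.png',cv2.resize(x,(800,400)))
E
```

```text
bolt [0.47058797 0.35391943 0.17781394] [-0.22  0.76  0.48  0.87 -0.09 -0.53 -0.17 -1.13]
grom [ 0.50234006 -0.31901237 -0.13877038] [-0.39  0.88  0.07  0.03  0.59 -0.35 -0.28 -0.58]
```

View pics/fit_b.png

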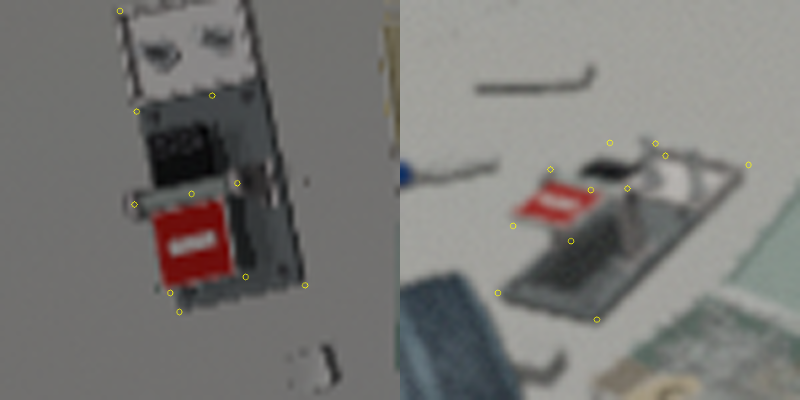

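View pics/fit_g.png

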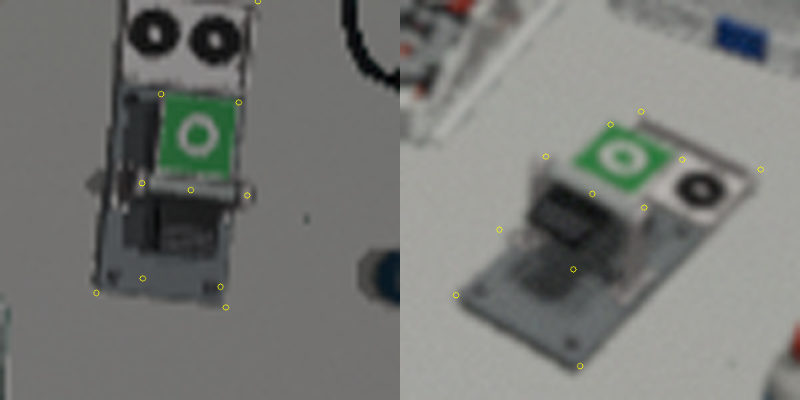

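```bash
cat >> h.py <<'E'
ST={'bolt':(.4706,.3539,.1778),'grom':(.5023,-.3190,-.1388)}
def to(*wps,yaw=None):
    T=tool()
    for w in wps: print('linear cm',((np.array(w)-T[:3,3])@T[:3,:3]*100).round(2))
    if yaw is not None:
        c,s=np.cos(yaw),np.sin(yaw); D=np.array([[-c,s,0],[-s,-c,0],[0,0,1]]) 
        D=np.column_stack([[-c,-s,0],[-s,c,0],[0,0,-1]])
        print('rot',np.degrees(R.from_matrix(T[:3,:3].T@D).as_rotvec()).round(2))
def sp(k,*L): return [stand(ST[k],np.array(l)/1000)[0] for l in L]
E
python3 - <<'E'
from h import *
to([.38,.38,.33],[.45,-.05,.33],*sp('grom',[-28,0,160]),yaw=ST['grom'][2])
E
```

```text
linear cm [-27.43 -11.26  -9.93]
linear cm [-44.85 -51.19  -9.89]
linear cm [-53.79 -76.25   7.14]
rot [-0.07 -0.02 -6.36]
```

```bash
python3 -m handwheel '[{"grip":0,"linear":[-4,-1.6,-3],"rotation":[0,0,0]},{"grip":0,"linear":[-8,-3.3,-6],"rotation":[0,0,0]},{"grip":0,"linear":[-12,-5,-9],"rotation":[0,0,-2]},{"grip":0,"linear":[-16,-6.5,-9.9],"rotation":[0,0,-4]},{"grip":0,"linear":[-20,-8,-9.9],"rotation":[0,0,-6.4]},{"grip":0,"linear":[-24,-10,-9.9],"rotation":[0,0,-6.4]},{"grip":0,"linear":[-27.4,-11.3,-9.9],"rotation":[0,0,-6.4]},{"grip":0,"linear":[-29,-15,-9.9],"rotation":[0,0,-6.4]},{"grip":0,"linear":[-30.5,-19,-9.9],"rotation":[0,0,-6.4]},{"grip":0,"linear":[-32,-23,-9.9],"rotation":[0,0,-6.4]},{"grip":0,"linear":[-34,-26.5,-9.9],"rotation":[0,0,-6.4]},{"grip":0,"linear":[-35.5,-30,-9.9],"rotation":[0,0,-6.4]}]'
python3 - <<'E'
from h import *
to([.45,-.05,.33],sp('grom',[-28,0,300])[0],*sp('grom',[-28,0,160]),yaw=ST['grom'][2])
E
```

```text
time_s: 1.15
eef_pos: [0.4083, 0.1965, 0.3301]
eef_rot: [-0.0, 0.069, 0.998, -0.0]
wrist_force: [1.4, 0.3, 0.5]
opening: -0.002
linear cm [-7.520e+00 -2.385e+01  1.000e-02]
linear cm [-13.6  -49.77   3.01]
linear cm [-13.6  -49.77  17.01]
rot [-0.   -0.    0.05]
```

```bash
python3 -m handwheel '[{"grip":0,"linear":[-7.5,-23.9,0],"rotation":[0,0,0]},{"grip":0,"linear":[-7.5,-23.9,0],"rotation":[0,0,0]},{"grip":0,"linear":[-7.5,-23.9,0],"rotation":[0,0,0]},{"grip":0,"linear":[-7.5,-23.9,0],"rotation":[0,0,0]},{"grip":0,"linear":[-7.5,-23.9,0],"rotation":[0,0,0]},{"grip":0,"linear":[-7.5,-23.9,0],"rotation":[0,0,0]},{"grip":0,"linear":[-13.6,-49.8,3],"rotation":[0,0,0]},{"grip":0,"linear":[-13.6,-49.8,3],"rotation":[0,0,0]},{"grip":0,"linear":[-13.6,-49.8,3],"rotation":[0,0,0]},{"grip":0,"linear":[-13.6,-49.8,3],"rotation":[0,0,0]},{"grip":0,"linear":[-13.6,-49.8,3],"rotation":[0,0,0]},{"grip":0,"linear":[-13.6,-49.8,3],"rotation":[0,0,0]}]'
python3 - <<'E'
from h import *
to(*sp('grom',[-28,0,300],[-28,0,160]),yaw=ST['grom'][2])
im=cams.camera('wrist'); im=im[:,:,::-1].copy()
i=cams.camera_info('wrist')
for q in proj('wrist',np.array(sp('grom',[-66,40,10],[-66,-40,10],[125,40,16],[125,-40,16],[0,31,71],[0,-31,71],[55,23,65],[55,-23,65],[-40,18,65],[-40,-18,65]))): cv2.circle(im,tuple(int(v) for v in q),3,(0,255,255),1)
cv2.imwrite('pics/w1.png',im)
E
```

```text
time_s: 2.15
eef_pos: [0.4724, -0.2976, 0.3018]
eef_rot: [-0.0, 0.069, 0.998, 0.0]
wrist_force: [0.9, 0.8, 1.1]
opening: -0.002
linear cm [-0.46 -1.71  0.18]
linear cm [-0.46 -1.71 14.18]
rot [ 0.02 -0.01  0.02]
```

View pics/w1.png

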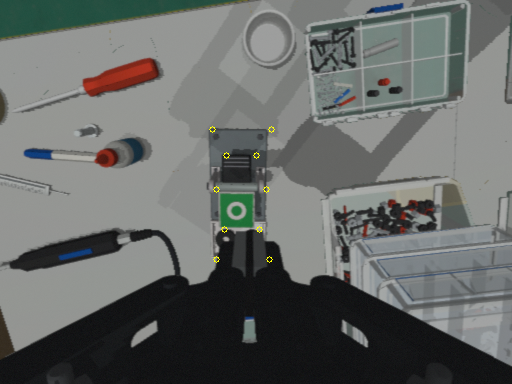

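```bash
python3 -m handwheel '[{"grip":0,"linear":[-0.4,-0.5,10],"rotation":[0,0,0]},{"grip":0,"linear":[-0.4,-0.5,10],"rotation":[0,0,0]},{"grip":0,"linear":[-0.4,-0.5,10],"rotation":[0,0,0]},{"grip":0,"linear":[-0.4,-0.5,10],"rotation":[0,0,0]},{"grip":0,"linear":[-0.4,-0.5,10],"rotation":[0,0,0]},{"grip":0,"linear":[-0.4,-0.5,10],"rotation":[0,0,0]}]'
python3 - <<'E'
from h import *
to(*sp('grom',[-28,0,160]),yaw=ST['grom'][2])
q=proj('wrist',np.array(sp('grom',[-66,40,10],[-66,-40,10],[125,40,16],[125,-40,16],[0,31,71],[0,-31,71],[55,23,65],[55,-23,65],[-40,18,65],[-40,-18,65])))
im=cams.camera('wrist'); im=im[:,:,::-1].copy()
for q in q: cv2.circle(im,tuple(int(v) for v in q),3,(0,255,255),1)
cv2.imwrite('pics/w2.png',im)
E
```

```text
time_s: 2.7
eef_pos: [0.4769, -0.3016, 0.2042]
eef_rot: [0.001, 0.069, 0.998, -0.001]
wrist_force: [0.0, 0.1, 0.4]
opening: -0.001
linear cm [ 0.06 -1.36  4.42]
rot [-0.09  0.12  0.05]
```

View pics/w2.png

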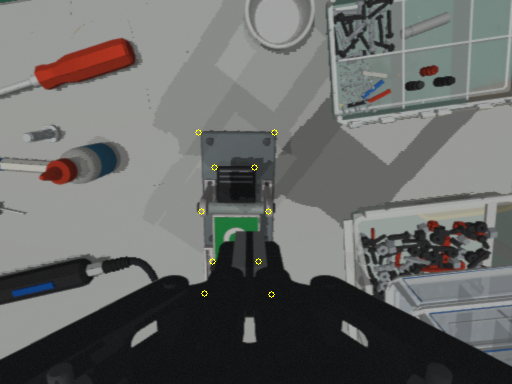

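```bash
python3 -m handwheel '[{"grip":0,"linear":[0,-1.2,4],"rotation":[0,0,0]},{"grip":0,"linear":[0,-1.2,8],"rotation":[0,0,0]},{"grip":0,"linear":[0,-1.2,11],"rotation":[0,0,0]},{"grip":0,"linear":[0,-1.2,13],"rotation":[0,0,0]},{"grip":0,"linear":[0,-1.2,14],"rotation":[0,0,0]},{"grip":0,"linear":[0,-1.2,15],"rotation":[0,0,0]},{"grip":0,"linear":[0,-1.2,15.8],"rotation":[0,0,0]},{"grip":0,"linear":[0,-1.2,15.8],"rotation":[0,0,0]},{"grip":0,"linear":[0,-1.2,15.8],"rotation":[0,0,0]}]'
python3 - <<'E'
from h import *
im=cams.camera('scene'); im=im[:,:,::-1]
cv2.imwrite('pics/s1.png',cv2.resize(im[150:300,230:430],None,fx=4,fy=4))
E
```

```text
time_s: 3.5
eef_pos: [0.4751, -0.3135, 0.0454]
eef_rot: [0.001, 0.069, 0.998, -0.001]
wrist_force: [-0.0, -0.2, 0.3]
opening: -0.002
```

View pics/s1.png

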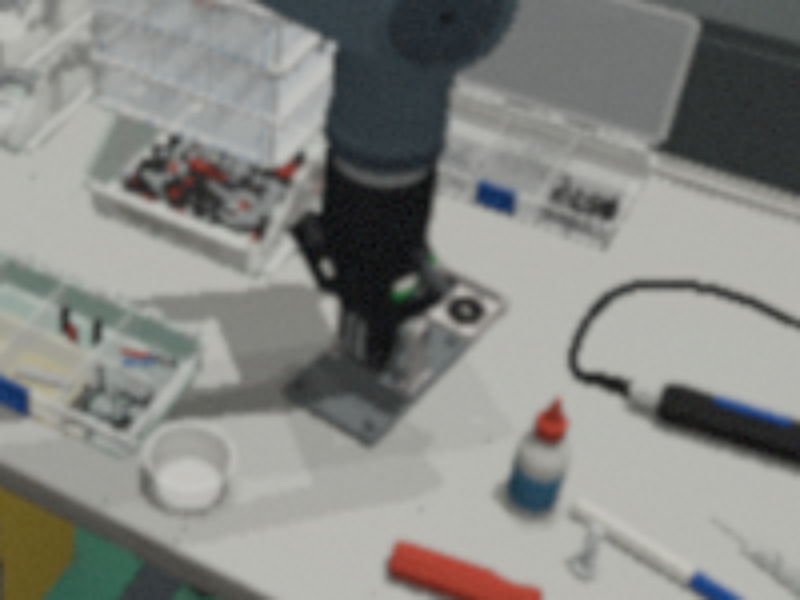

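The face has been lifted partway. Next I go up, cross to the far side and come down to z≈0.08.

```bash
python3 -m handwheel '[{"grip":0,"linear":[0,0,-4],"rotation":[0,0,0]},{"grip":0,"linear":[0,0,-8],"rotation":[0,0,0]},{"grip":0,"linear":[0,0,-12],"rotation":[0,0,0]},{"grip":0,"linear":[-2,0,-12],"rotation":[0,0,0]},{"grip":0,"linear":[-6,0,-12],"rotation":[0,0,0]},{"grip":0,"linear":[-10,0,-12],"rotation":[0,0,0]},{"grip":0,"linear":[-10,0,-12],"rotation":[0,0,0]},{"grip":0,"linear":[-10,0,-12],"rotation":[0,0,0]}]'
python3 - <<'E'
from h import *
to(*sp('grom',[72,0,80],[0,0,80]),yaw=ST['grom'][2])
im=cams.camera('scene'); im=im[:,:,::-1]
cv2.imwrite('pics/s2.png',cv2.resize(im[150:300,230:430],None,fx=4,fy=4))
E
```

```text
time_s: 4.22
eef_pos: [0.575, -0.3267, 0.1644]
eef_rot: [0.0, 0.068, 0.998, -0.0]
wrist_force: [-0.1, 0.6, -0.9]
opening: -0.001
linear cm [ 0.11 -0.24  8.44]
linear cm [ 7.31 -0.22  8.44]
rot [-0.02  0.03  0.13]
```

View pics/s2.png

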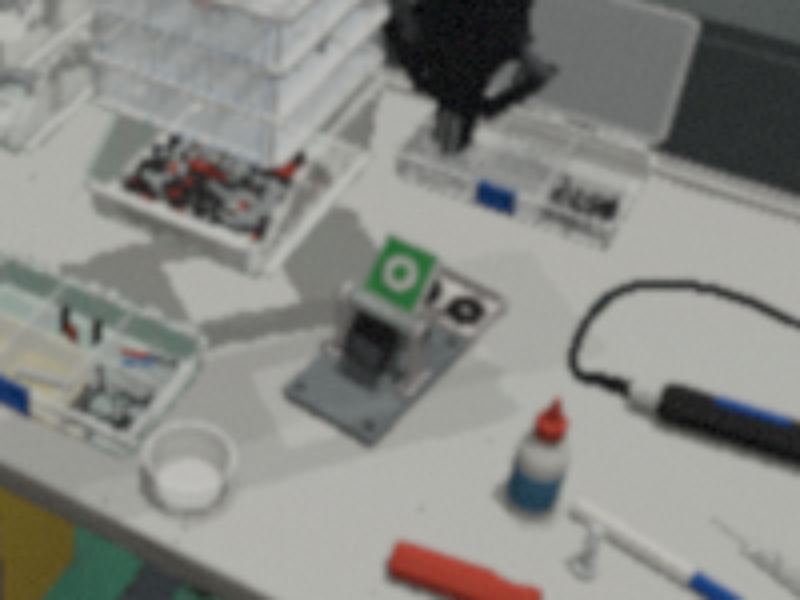

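```bash
python3 -m handwheel '[{"grip":0,"linear":[0,-0.1,4],"rotation":[0,0,0]},{"grip":0,"linear":[0,-0.1,7.6],"rotation":[0,0,0]},{"grip":0,"linear":[0,-0.1,7.6],"rotation":[0,0,0]},{"grip":0,"linear":[2,-0.1,7.6],"rotation":[0,0,0]},{"grip":0,"linear":[3.5,-0.1,7.6],"rotation":[0,0,0]},{"grip":0,"linear":[5,-0.1,7.6],"rotation":[0,0,0]},{"grip":0,"linear":[6.2,-0.1,7.6],"rotation":[0,0,0]},{"grip":0,"linear":[7.4,-0.1,7.6],"rotation":[0,0,0]},{"grip":0,"linear":[8.6,-0.1,7.6],"rotation":[0,0,0]},{"grip":0,"linear":[9.8,-0.1,7.6],"rotation":[0,0,0]},{"grip":0,"linear":[10.8,-0.1,7.6],"rotation":[0,0,0]},{"grip":0,"linear":[10.8,-0.1,7.6],"rotation":[0,0,0]}]'
python3 - <<'E'
from h import *
to(*sp('grom',[-34,0,80],[-32,0,65]),yaw=ST['grom'][2])
im=cams.camera('scene'); im=im[:,:,::-1]
cv2.imwrite('pics/s3.png',cv2.resize(im[150:300,230:430],None,fx=4,fy=4))
E
```

```text
time_s: 5.27
eef_pos: [0.4649, -0.313, 0.0901]
eef_rot: [0.0, 0.07, 0.998, -0.0]
wrist_force: [-0.4, -0.7, 0.0]
opening: -0.003
linear cm [-0.39 -0.08  1.01]
linear cm [-0.59 -0.08  2.51]
rot [-0.05  0.03 -0.02]
```

View pics/s3.png

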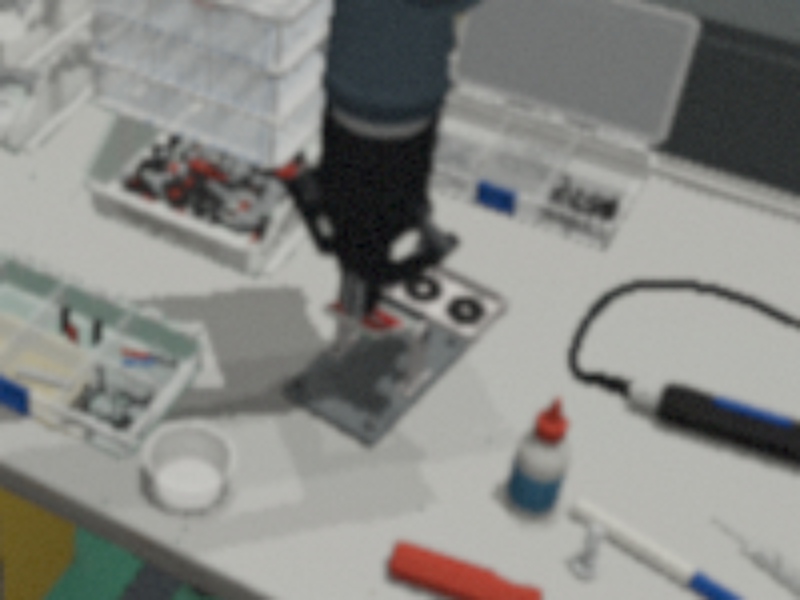

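Red is up and nearly flat, so I press it down and then look at the force.

```bash
python3 -m handwheel '[{"grip":0,"linear":[-0.3,0,0.8],"rotation":[0,0,0]},{"grip":0,"linear":[-0.5,0,1.6],"rotation":[0,0,0]},{"grip":0,"linear":[-0.5,0,2.2],"rotation":[0,0,0]},{"grip":0,"linear":[-0.5,0,2.6],"rotation":[0,0,0]},{"grip":0,"linear":[-0.5,0,2.6],"rotation":[0,0,0]},{"grip":0,"linear":[-0.5,0,2.6],"rotation":[0,0,0]},{"grip":0,"linear":[-0.5,0,2.6],"rotation":[0,0,0]}]'
```

```text
time_s: 5.9
eef_pos: [0.4719, -0.3137, 0.0646]
eef_rot: [-0.0, 0.069, 0.998, -0.0]
wrist_force: [-7.6, 7.1, 26.0]
opening: 0.002
```

```bash
python3 -m handwheel '[{"grip":0,"linear":[0,0,-2],"rotation":[0,0,0]},{"grip":0,"linear":[0,0,-6],"rotation":[0,0,0]},{"grip":0,"linear":[0,0,-10],"rotation":[0,0,0]},{"grip":0,"linear":[0,0,-14],"rotation":[0,0,0]},{"grip":0,"linear":[0,0,-18],"rotation":[0,0,0]},{"grip":0,"linear":[0,0,-22],"rotation":[0,0,0]},{"grip":0,"linear":[0,0,-25.5],"rotation":[0,0,0]},{"grip":0,"linear":[0,0,-25.5],"rotation":[0,0,0]},{"grip":0,"linear":[0,0,-25.5],"rotation":[0,0,0]}]'
python3 - <<'E'
from h import *
im=cams.camera('scene'); im=im[:,:,::-1]
cv2.imwrite('pics/s4.png',cv2.resize(im[150:300,230:430],None,fx=4,fy=4))
to([.44,0,.32],*sp('bolt',[28,0,310]),yaw=ST['bolt'][2])
E
```

```text
time_s: 6.65
eef_pos: [0.4725, -0.3142, 0.3191]
eef_rot: [0.002, 0.069, 0.998, -0.001]
wrist_force: [-0.1, -0.3, -0.6]
opening: -0.001
linear cm [ 7.43 30.61 -0.33]
linear cm [ 6.6  66.96  0.68]
rot [ 2.000e-02 -1.000e-02 -1.808e+01]
```

View pics/s4.png

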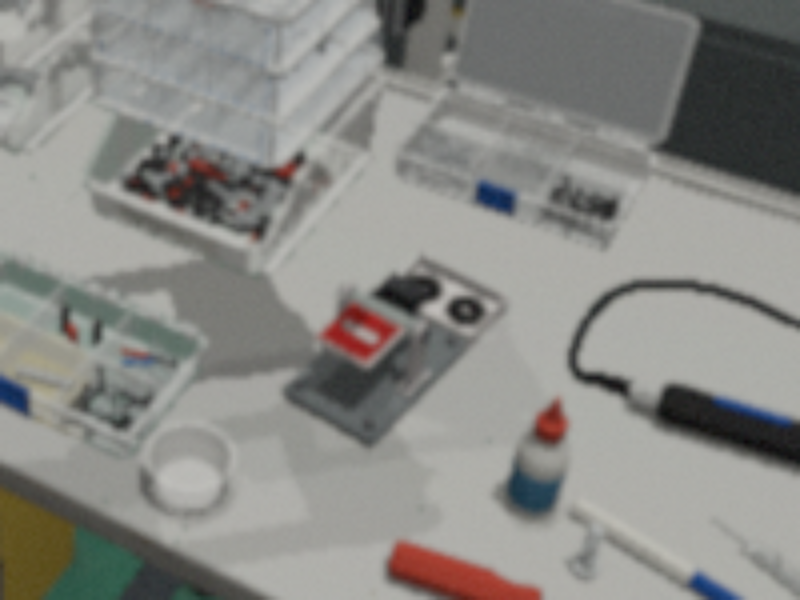

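Grommet flag lies flat on red. Now to the bolts, crossing at z≈0.32.

```bash
python3 -m handwheel '[{"grip":0,"linear":[7.4,30.6,0],"rotation":[0,0,-9]},{"grip":0,"linear":[7.4,30.6,0],"rotation":[0,0,-9]},{"grip":0,"linear":[7.4,30.6,0],"rotation":[0,0,-9]},{"grip":0,"linear":[7.4,30.6,0],"rotation":[0,0,-9]},{"grip":0,"linear":[7.4,30.6,0],"rotation":[0,0,-9]},{"grip":0,"linear":[7.4,30.6,0],"rotation":[0,0,-9]},{"grip":0,"linear":[7.4,30.6,0],"rotation":[0,0,-9]},{"grip":0,"linear":[6.6,67,0],"rotation":[0,0,-18]},{"grip":0,"linear":[6.6,67,0],"rotation":[0,0,-18]},{"grip":0,"linear":[6.6,67,0],"rotation":[0,0,-18]},{"grip":0,"linear":[6.6,67,0],"rotation":[0,0,-18]},{"grip":0,"linear":[6.6,67,0],"rotation":[0,0,-18]}]'
python3 - <<'E'
from h import *
to(*sp('bolt',[28,0,310],[-10,0,200]),yaw=ST['bolt'][2])
E
```

```text
time_s: 7.7
eef_pos: [0.4712, 0.1851, 0.3144]
eef_rot: [-0.002, -0.088, 0.996, -0.0]
wrist_force: [0.7, -1.6, -0.6]
opening: -0.003
linear cm [-5.7  16.63  0.42]
linear cm [-1.95 16.62 11.44]
rot [ 0.01 -0.26 -0.08]
```

```bash
python3 -m handwheel '[{"grip":0,"linear":[-1.8,5,0.4],"rotation":[0,0,0]},{"grip":0,"linear":[-3,9,0.4],"rotation":[0,0,0]},{"grip":0,"linear":[-4.5,13,0.4],"rotation":[0,0,0]},{"grip":0,"linear":[-5,15,3],"rotation":[0,0,0]},{"grip":0,"linear":[-5,15,7],"rotation":[0,0,0]},{"grip":0,"linear":[-5,15,11],"rotation":[0,0,0]},{"grip":0,"linear":[-5,15,11],"rotation":[0,0,0]},{"grip":0,"linear":[-5,15,11],"rotation":[0,0,0]},{"grip":0,"linear":[-5,15,11],"rotation":[0,0,0]}]'
python3 - <<'E'
from h import *
to(*sp('bolt',[28,0,46]),yaw=ST['bolt'][2])
q=proj('wrist',np.array(sp('bolt',[-66,40,10],[-66,-40,10],[125,40,16],[125,-40,16],[0,31,71],[0,-31,71],[-55,23,65],[-55,-23,65],[40,18,65],[40,-18,65])))
im=cams.camera('wrist'); im=im[:,:,::-1].copy()
for q in q: cv2.circle(im,tuple(int(v) for v in q),3,(0,255,255),1)
cv2.imwrite('pics/w5.png',im)
E
```

```text
time_s: 8.45
eef_pos: [0.4958, 0.3393, 0.2079]
eef_rot: [-0.0, -0.088, 0.996, -0.0]
wrist_force: [0.3, 0.3, 1.4]
opening: -0.003
linear cm [-0.58  1.89 16.19]
rot [-0.   -0.01 -0.12]
```

View pics/w5.png

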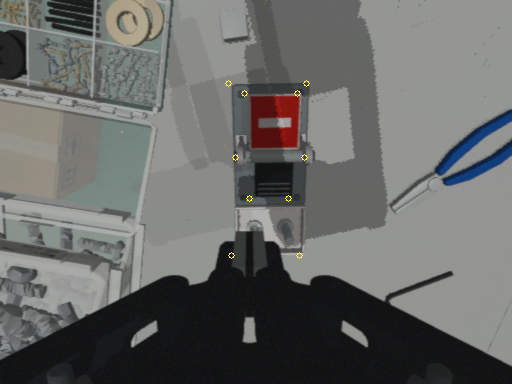

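```bash
python3 -m handwheel '[{"grip":0,"linear":[-0.3,1.1,2],"rotation":[0,0,0]},{"grip":0,"linear":[-0.6,2.1,5],"rotation":[0,0,0]},{"grip":0,"linear":[-0.6,2.1,8],"rotation":[0,0,0]},{"grip":0,"linear":[-0.6,2.1,11],"rotation":[0,0,0]},{"grip":0,"linear":[-0.6,2.1,13],"rotation":[0,0,0]},{"grip":0,"linear":[-0.6,2.1,14],"rotation":[0,0,0]},{"grip":0,"linear":[-0.6,2.1,15],"rotation":[0,0,0]},{"grip":0,"linear":[-0.6,2.1,16.1],"rotation":[0,0,0]},{"grip":0,"linear":[-0.6,2.1,16.1],"rotation":[0,0,0]},{"grip":0,"linear":[-0.6,2.1,16.1],"rotation":[0,0,0]}]'
python3 - <<'E'
from h import *
im=cams.camera('scene'); im=im[:,:,::-1]
cv2.imwrite('pics/s6.png',cv2.resize(im[90:240,70:270],None,fx=4,fy=4))
to(*sp('bolt',[28,2.5,46],[28,2,165],[-72,2,165]),yaw=ST['bolt'][2])
E
```

```text
time_s: 9.33
eef_pos: [0.4984, 0.3613, 0.0472]
eef_rot: [0.001, -0.088, 0.996, 0.0]
wrist_force: [0.0, -0.1, 0.1]
opening: -0.001
linear cm [0.08 0.01 0.15]
linear cm [  0.06  -0.04 -11.75]
linear cm [ 10.06  -0.06 -11.77]
rot [ 0.02  0.1  -0.11]
```

View pics/s6.png

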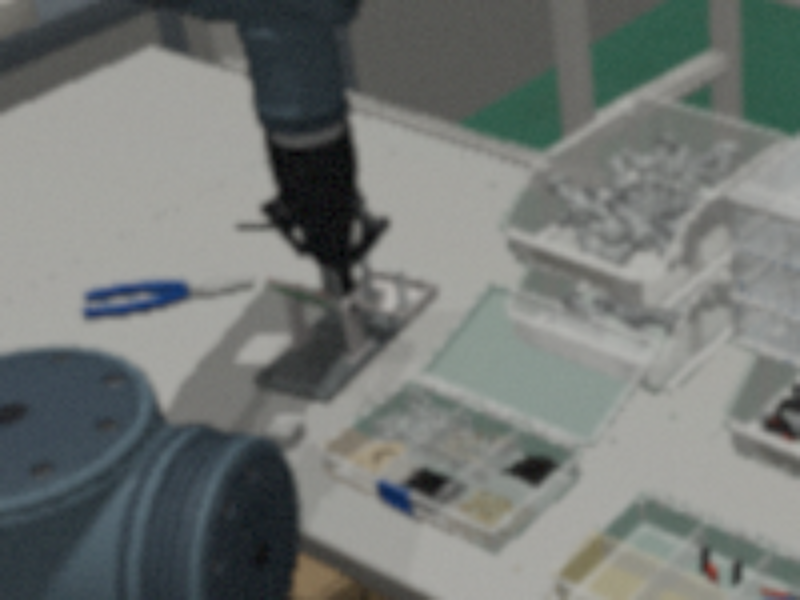

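```bash
python3 -m handwheel '[{"grip":0,"linear":[0,0,-4],"rotation":[0,0,0]},{"grip":0,"linear":[0,0,-8],"rotation":[0,0,0]},{"grip":0,"linear":[0,0,-11.8],"rotation":[0,0,0]},{"grip":0,"linear":[2,0,-11.8],"rotation":[0,0,0]},{"grip":0,"linear":[6,0,-11.8],"rotation":[0,0,0]},{"grip":0,"linear":[10,0,-11.8],"rotation":[0,0,0]},{"grip":0,"linear":[10,0,-11.8],"rotation":[0,0,0]},{"grip":0,"linear":[10,0,-11.8],"rotation":[0,0,0]}]'
python3 - <<'E'
from h import *
im=cams.camera('scene'); im=im[:,:,::-1]
cv2.imwrite('pics/s7.png',cv2.resize(im[90:240,70:270],None,fx=4,fy=4))
to(*sp('bolt',[-72,2,88],[34,2,88]),yaw=ST['bolt'][2])
E
```

```text
time_s: 10.05
eef_pos: [0.3972, 0.3435, 0.1651]
eef_rot: [0.0, -0.089, 0.996, 0.0]
wrist_force: [1.2, -0.7, 1.0]
opening: -0.002
linear cm [ 0.03 -0.09  7.77]
linear cm [-10.57  -0.08   7.8 ]
rot [ 0.04  0.15 -0.05]
```

View pics/s7.png

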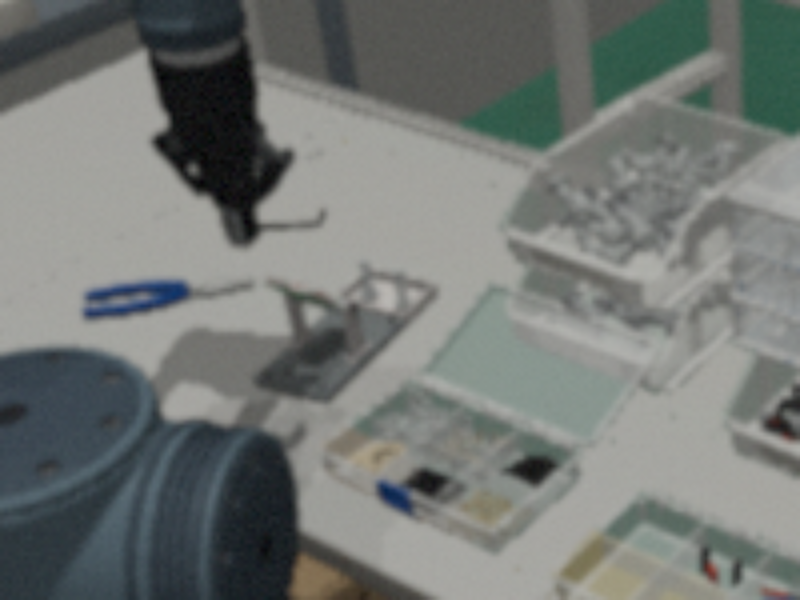

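```bash
python3 -m handwheel '[{"grip":0,"linear":[0,0,4],"rotation":[0,0,0]},{"grip":0,"linear":[0,0,7.6],"rotation":[0,0,0]},{"grip":0,"linear":[0,0,7.6],"rotation":[0,0,0]},{"grip":0,"linear":[-2,0,7.6],"rotation":[0,0,0]},{"grip":0,"linear":[-3.5,0,7.6],"rotation":[0,0,0]},{"grip":0,"linear":[-5,0,7.6],"rotation":[0,0,0]},{"grip":0,"linear":[-6.2,0,7.6],"rotation":[0,0,0]},{"grip":0,"linear":[-7.4,0,7.6],"rotation":[0,0,0]},{"grip":0,"linear":[-8.6,0,7.6],"rotation":[0,0,0]},{"grip":0,"linear":[-9.8,0,7.6],"rotation":[0,0,0]},{"grip":0,"linear":[-10.4,0,7.6],"rotation":[0,0,0]},{"grip":0,"linear":[-10.4,0,7.6],"rotation":[0,0,0]}]'
python3 - <<'E'
from h import *
im=cams.camera('scene'); im=im[:,:,::-1]
cv2.imwrite('pics/s8.png',cv2.resize(im[90:240,70:270],None,fx=4,fy=4))
to(*sp('bolt',[34,2,88],[32,2,64]),yaw=ST['bolt'][2])
E
```

```text
time_s: 11.1
eef_pos: [0.5044, 0.3622, 0.0902]
eef_rot: [0.002, -0.087, 0.996, 0.0]
wrist_force: [-0.1, 0.4, -0.5]
opening: 0.002
linear cm [-0.05 -0.03  0.17]
linear cm [ 0.15 -0.03  2.57]
rot [ 0.03  0.11 -0.14]
```

View pics/s8.png

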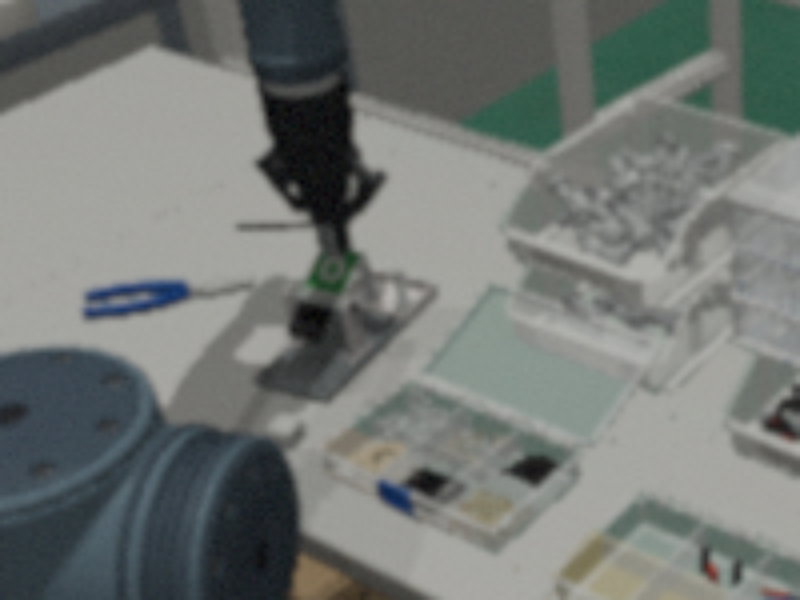

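Green is up and tilted, so I press it flat.

```bash
python3 -m handwheel '[{"grip":0,"linear":[0,0,0.8],"rotation":[0,0,0]},{"grip":0,"linear":[0.1,0,1.6],"rotation":[0,0,0]},{"grip":0,"linear":[0.1,0,2.2],"rotation":[0,0,0]},{"grip":0,"linear":[0.1,0,2.6],"rotation":[0,0,0]},{"grip":0,"linear":[0.1,0,2.6],"rotation":[0,0,0]},{"grip":0,"linear":[0.1,0,2.6],"rotation":[0,0,0]},{"grip":0,"linear":[0.1,0,2.6],"rotation":[0,0,0]}]'
python3 -m handwheel '[{"grip":0,"linear":[0,0,-2],"rotation":[0,0,0]},{"grip":0,"linear":[0,0,-6],"rotation":[0,0,0]},{"grip":0,"linear":[0,0,-10],"rotation":[0,0,0]},{"grip":0,"linear":[0,0,-14],"rotation":[0,0,0]},{"grip":0,"linear":[0,0,-18],"rotation":[0,0,0]},{"grip":0,"linear":[0,0,-22],"rotation":[0,0,0]},{"grip":0,"linear":[0,0,-22],"rotation":[0,0,0]},{"grip":0,"linear":[0,0,-22],"rotation":[0,0,0]},{"grip":0,"linear":[0,0,-22],"rotation":[0,0,0]},{"grip":0,"linear":[0,0,-22],"rotation":[0,0,0]}]'
python3 - <<'E'
from h import *
im=cams.camera('scene'); im=im[:,:,::-1]
cv2.imwrite('pics/s9.png',cv2.resize(im[90:290,90:400],None,fx=2.5,fy=2.5,interpolation=cv2.INTER_CUBIC))
cv2.imwrite('pics/w9.png',cams.camera('wrist')[:,:,::-1])
E
```

```text
time_s: 11.73
eef_pos: [0.4998, 0.3616, 0.0646]
eef_rot: [-0.001, -0.088, 0.996, -0.0]
wrist_force: [-9.2, -4.2, 23.5]
opening: -0.001
time_s: 12.57
eef_pos: [0.4993, 0.3611, 0.2796]
eef_rot: [-0.002, -0.088, 0.996, -0.001]
wrist_force: [-0.2, 0.0, -0.0]
opening: -0.003
```

View pics/s9.png

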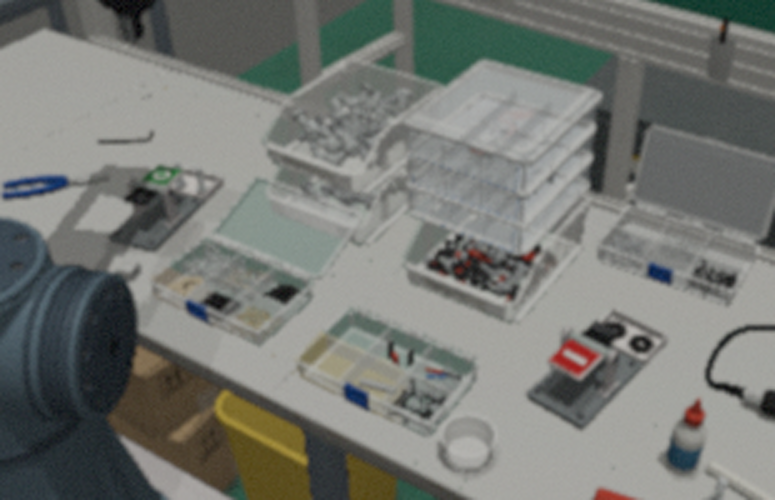

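View pics/w9.png

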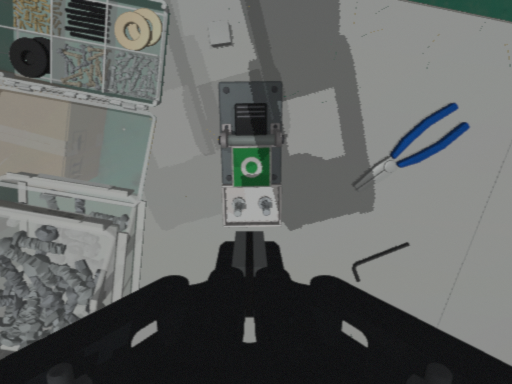

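Both flags are flat: the bolts' on green (wrist picture, around (251,167)) with both bolts still standing at (238,203) and (265,203), and the grommets' on red (scene crop, around (577,357)). The arm is clear, so I hand in.

```bash
python3 -c "
from bench import ctrl; print(ctrl.hand_in())"
```

```text
the job is handed in; nothing more can be done
None
```

The job is handed in: the grommets' flag was turned from green to red first, then the bolts' flag from red to green. Each was done by pressing the tab down, pushing the face over from the far side, and pressing it flat with closed fingertips.

- **Flags flat:** each final press met its stop with the fingertips at z = 64.6 mm, at 26 N on the grommets' flag and 23.5 N on the bolts'. The face top lies at 65 mm when flat. The last pictures show red up on the grommets' flag and green up on the bolts'.
- **Other things on the bench:** the bolts, grommets and oil bottle show no sign of having moved in the pictures. The screwdriver was only partly in view in the last ones; the arm never went near it. I did not measure any of their positions.
- **Time and clearance:** about 12.7 s of the 72 s was used. The arm was left at z ≈ 0.28 m, touching nothing.
- **Disagreement:** the wrist and top cameras differed by 2–4 mm sideways on the stands. I split the difference for the bolts' stand, and it caused no trouble.

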